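Load the socket selector from the post rail

TASK

Set up the torque station: take the four impact sockets off the aluminium post rail and stand each one, drive end up and fully down, in the selector well bored for it, which has a ring of the same colour as the socket's painted drive end. The wells are in the order of the next job, not the order of the rail. Leave the torque wrench and the caliper where they lie, and keep the arm from hitting the tool shelf that overhangs the back of the bench.

Things in the scene. Friction and masses are not known exactly. Their poses are not given: they have to be found in the camera images.
- socket_red: deep impact socket, dark steel cylinder 22 mm in diameter, 75 mm tall, its top 20 mm (drive end, square hole) painted red, about 0.13 kg. Starts upright over an 8 mm steel post (21 mm tall) of an aluminium rail whose top is 12 mm above the bench; four posts in a row, 76 mm apart. Lift straight up 25 mm or more to clear it. Origin: centre of its lower end, z up; round, so yaw is free
- socket_yellow: deep impact socket, dark steel cylinder 29 mm in diameter, 75 mm tall, its top 20 mm (drive end, square hole) painted yellow, about 0.20 kg. Starts upright over an 8 mm steel post (21 mm tall) of an aluminium rail whose top is 12 mm above the bench; four posts in a row, 76 mm apart. Lift straight up 25 mm or more to clear it. Origin: centre of its lower end, z up; round, so yaw is free
- socket_green: deep impact socket, dark steel cylinder 36 mm in diameter, 75 mm tall, its top 20 mm (drive end, square hole) painted green, about 0.30 kg. Starts upright over an 8 mm steel post (21 mm tall) of an aluminium rail whose top is 12 mm above the bench; four posts in a row, 76 mm apart. Lift straight up 25 mm or more to clear it. Origin: centre of its lower end, z up; round, so yaw is free
- socket_blue: deep impact socket, dark steel cylinder 43 mm in diameter, 75 mm tall, its top 20 mm (drive end, square hole) painted blue, about 0.42 kg. Starts upright over an 8 mm steel post (21 mm tall) of an aluminium rail whose top is 12 mm above the bench; four posts in a row, 76 mm apart. Lift straight up 25 mm or more to clear it. Origin: centre of its lower end, z up; round, so yaw is free
- well_red: fixed black block 72x72x30 mm, red ring round its mouth: bore 27 mm wide, 25 mm deep (floor 5 mm above the underside), 4 mm chamfer, for the 22 mm socket with the red end. One of four, 76 mm apart in a row along y, in a grey selector box (walls up to 40 mm above the bench). Origin: centre of the underside, 15 mm above the bench, on the bore axis, z up
- well_yellow: fixed black block 72x72x30 mm, yellow ring round its mouth: bore 34 mm wide, 25 mm deep (floor 5 mm above the underside), 4 mm chamfer, for the 29 mm socket with the yellow end. One of four, 76 mm apart in a row along y, in a grey selector box (walls up to 40 mm above the bench). Origin: centre of the underside, 15 mm above the bench, on the bore axis, z up
- well_green: fixed black block 72x72x30 mm, green ring round its mouth: bore 41 mm wide, 25 mm deep (floor 5 mm above the underside), 4 mm chamfer, for the 36 mm socket with the green end. One of four, 76 mm apart in a row along y, in a grey selector box (walls up to 40 mm above the bench). Origin: centre of the underside, 15 mm above the bench, on the bore axis, z up
- well_blue: fixed black block 72x72x30 mm, blue ring round its mouth: bore 48 mm wide, 25 mm deep (floor 5 mm above the underside), 4 mm chamfer, for the 43 mm socket with the blue end. One of four, 76 mm apart in a row along y, in a grey selector box (walls up to 40 mm above the bench). Origin: centre of the underside, 15 mm above the bench, on the bore axis, z up
- torque_wrench: torque wrench 320 mm long, 39 mm wide, 32 mm high, black with red, loose in front of the selector; origin: centre of its underside, length along its y axis; to be left where it lies. (Room: a tool shelf hangs above the back of the bench, from x = 0.65 m backwards, y = -0.14 to 0.43 m, underside 0.55 m above the bench; draw the tool in to x = 0.45 m when swinging across)
- caliper: digital caliper 225x70x17 mm lying loose in front of the post rail; origin: centre of its underside, length along its y axis; to be left where it lies
Not all that is in view belongs to the job. What is shaped like the socket_green but orange or pink is not meant.

How it is judged:
By the outcome, as a careful person would: the job done as asked, in the order asked, and still so for the second after the job is handed in, with the robot touching nothing.
It also fails if it takes over 96 s, if anything falls off the work surface, if the arm or the gripper's body presses on something with over 40 N, if the wrist force passes 120 N, or if a joint passes its speed limit or range.

ROBOT

A 6-joint arm with a two-finger parallel gripper is mounted at the origin on a cart in front of the work surface, level with it; the furniture and walls round the work are solid. World frame = base frame: x ahead of the robot, y to its left, z up, the work surface at z = 0. Lengths are in mm, angles in rad, forces in N, time in s.
With the tool pointing down it reaches from about 350 to 975 mm from the base axis. Payload 17.4 kg.
Tool frame: the origin (TCP) lies at the very end of the fingers, on their centre line; the grasp point (between the pads) lies 19 mm behind it (arm.tcp_to_grasp is the z of the grasp point in the tool frame, in mm); z points along the fingers, y is the line along which they close (so a half turn about z gives the same grasp; the last joint's range is limited). The gripper opens to 85 mm and grips with 20 to 120 N. Pads are 22 mm wide; open, the fingers measure 114 mm over their backs; the gripper's body (76 mm by 85 mm) begins 54 mm behind the grasp point. The pads swing forward as they close: fully open they stand 13 mm farther back than shut.
Start: joints at [-1.232, 0.116, 1.442, -0, 1.584, -0.038], TCP at [248.355, -627.656, 231.303] pointing down, gripper open.
Joint ranges: [-2.83, 2.83], [-0.83, 2.19], [0.07, 2.5], [-1.14, 4.28], [0.01, 3], [-2.97, 2.97]. Speed limits (rad/s): [1.89, 1.89, 2.22, 3.14, 3.14, 3.14].

INTERFACE

Orientations are given as a unit quaternion [w, x, y, z].
In Python, from station import sensors, imaging, hand_in, finder, arm gives the robot as it stands.
- The arm moves only by the tool inch_along, called after "Call:" in YAML: its name, and indented under it one key for each argument. Schema: {"type":"object","properties":{"increments":{"type":"object","properties":{"plan":{"type":"array","items":{"type":"array","items":{"type":"number"},"minItems":7,"maxItems":7},"minItems":1,"maxItems":12}},"additionalProperties":false,"required":["plan"]},"force":{"type":"number"},"only":{"type":"string"},"quiet":{"type":"boolean"},"lines":{"type":"string"}},"required":["increments"],"additionalProperties":false}. increments is an object whose key "plan" holds a list of rows, 1 to 12 of them, each of 7 numbers: a rotation vector rx, ry, rz in shares of pi rad (1.0 is pi rad), then dx, dy, dz in shares of 1000 mm (1.0 is 1000 mm), then the finger opening in mm; each row is the pose to reach, as a shift and turn from the pose commanded when the call began, along the tool's axes at that moment; what a row does not reach only later rows make up. A row lasts 1/8 s, in which the tool goes at most 62.5 mm and 0.188 rad, less where a joint would pass 70% of its speed; a pose out of reach is approached as far as the arm can. The fingers move at their own pace and stop on an object; force is the grip in N (left out, the last holds). Time passes only in rows, so rows that do not move let the fingers close. The tool returns the time, the measured TCP pose, the force, the opening and the grip force at its end. only (a regular expression) keeps the lines of the reply that match it, lines (a string "A,B") keeps lines A to B, and quiet returns only ok. A shift or turn number past 1, either way, is cut back to 1. Input that does not fit is refused with a message, and nothing moves.
- sensors.read_state(): the state, without advancing time (a new reading comes with each control period).
- imaging.capture(name): name is "scene" or "top" or "wrist"; returns the picture (384x512x3 uint8, red, green, blue); there is no depth.
- imaging.camera_info(name): a dict with "intrinsics" (3x3 intrinsics, pixels), "cam_to_world" (4x4, takes a point from camera to world coordinates); the wrist camera has in their place "T_tool_cam" (4x4, takes a point from camera to tool coordinates, whose origin is the TCP and whose axes are the flange's). Camera axes: x right, y up, looking along -z (the intrinsics and any distortion apply to the point x, -y, -z); pixel columns grow to the right and rows downward; lengths in mm; the calibration is good to about 2 mm. A picture is of the moment at which its call begins: read the wrist's pose just before it. camera_info takes no time and is no camera call.
- hand_in(): hands the job in; it is judged then, once.
Trained networks look in the newest picture that a camera, given by its name, has taken for a name from the list of things; names that differ only in an ending like _2 or _b are one class to them, and where a whole thing is asked for, a point or a joint stands for the part that bears it (a point fixed in the world has none). Each returns a list of dicts, best first, with "p" (0 to 1); they miss things now and then, are a little off and sometimes report something else, mostly with a low value. They report only what shows in the picture. A call takes as long as a camera call. They do not tell look-alikes from the thing itself.
- finder.boxes_of(name, camera): "box" ([left, top, right, bottom] in pixels, round what is visible of it).
- finder.tip_of(name, camera): "at" ([column, row] in pixels: a listed point, or the origin of a listed thing).
The state is a dict: "time_s": time; "joint_pos": joint angles; "joint_vel": joint speeds; "effort": joint torques, N m; "position": TCP position; "tcp_rot": TCP orientation; "ft_force": force on the tool from outside, world axes, zero at the start; "wrist_torque": the same for the moment, N m; "width": finger opening in mm; "grip_force": force on a finger pad.
Only numpy, scipy, OpenCV 4.12 (cv2) and the standard library are available. Lean on these libraries where they do the work, as an engineer would, in place of code of your own. Each camera call takes 0.05 s, during which the arm holds its last target. There are 200 camera calls.

## Working session

There is one attempt and no reset: what is moved stays moved. The work goes in short steps, Python scripts to look and compute and a tool call to move; the robot and the scene stay as the last step left them, time stands still between calls to the robot, and variables do not carry over. Pictures are saved under pics/ and viewed, at most 14 in all, crops included, and the job is handed in when it is done.

```bash
ls; mkdir -p pics; cat > h.py <<'E'
import numpy as np, cv2
from station import sensors, imaging, finder, arm
from scipy.spatial.transform import Rotation as R
def T_tool(s):
    q=s["tcp_rot"]; T=np.eye(4); T[:3,:3]=R.from_quat([q[1],q[2],q[3],q[0]]).as_matrix(); T[:3,3]=s["position"]; return T
def ray(name,px,T=None):
    i=imaging.camera_info(name); K=np.array(i["intrinsics"])
    C=np.array(i["cam_to_world"]) if "cam_to_world" in i else T@np.array(i["T_tool_cam"])
    d=np.linalg.inv(K)@[px[0],px[1],1.0]; d=np.array([d[0],-d[1],-d[2]])
    return C[:3,3],C[:3,:3]@d
def at_z(name,px,z,T=None):
    o,d=ray(name,px,T); return o+d*(z-o[2])/d[2]
def proj(name,P,T=None):
    i=imaging.camera_info(name); K=np.array(i["intrinsics"])
    C=np.array(i["cam_to_world"]) if "cam_to_world" in i else T@np.array(i["T_tool_cam"])
    p=np.linalg.inv(C)@np.append(P,1); q=K@[p[0],-p[1],-p[2]]; return q[:2]/q[2]
def save(im,fn): cv2.imwrite("pics/"+fn,im[:,:,::-1])
E
python3 - <<'E'
from h import *
for n in ["scene","top"]:
    im=imaging.capture(n); save(im,n+"1.png"); i=imaging.camera_info(n); print(n,i)
    for k in ["red","yellow","green","blue"]:
        for o in ["socket_","well_"]:
            r=finder.tip_of(o+k,n)[:3]; print(n,o+k,[(np.round(x["at"]),round(x["p"],2)) for x in r])
s=sensors.read_state(); print(s); print(imaging.camera_info("wrist"), arm.tcp_to_grasp)
E
```

```text
pics
scene {'intrinsics': array([[397.84086326,   0.        , 256.7493874 ],
       [  0.        , 397.84086326, 195.26637351],
       [  0.        ,   0.        ,   1.        ]]), 'cam_to_world': array([[ 4.46632215e-01,  3.91745182e-01, -8.04397524e-01,
        -7.43884133e+02],
       [-8.94707503e-01,  1.99832894e-01, -3.99456253e-01,
        -7.36045597e+02],
       [ 4.26002263e-03,  8.98110532e-01,  4.39749162e-01,
         6.77994132e+02],
       [ 0.00000000e+00,  0.00000000e+00,  0.00000000e+00,
         1.00000000e+00]])}
scene socket_red [(array([304., 195.]), 0.66)]
scene well_red []
scene socket_yellow [(array([281., 198.]), 0.55)]
scene well_yellow [(array([213., 188.]), 0.62)]
scene socket_green [(array([321., 203.]), 0.76), (array([334., 232.]), 0.67), (array([362., 234.]), 0.57)]
scene well_green []
scene socket_blue [(array([264., 191.]), 0.54)]
scene well_blue [(array([201., 184.]), 0.6)]
top {'intrinsics': array([[465.69992895,   0.        , 248.25460639],
       [  0.        , 465.69992895, 187.41522302],
       [  0.        ,   0.        ,   1.        ]]), 'cam
[... 1440 characters left out ...]
y([-0.73445501,  0.15562117, -1.12663567]), 'wrist_torque': array([-0.00701284, -0.06755287,  0.02474611]), 'grip_force': 0.0, 'width': 85.47097336221667}
{'intrinsics': array([[306.36668686,   0.        , 254.48092445],
       [  0.        , 306.36668686, 194.75082084],
       [  0.        ,   0.        ,   1.        ]]), 'T_tool_cam': array([[-3.14775853e-05,  9.57945736e-01,  2.86949412e-01,
         7.30848495e+01],
       [ 9.99999465e-01, -2.66664546e-04,  9.99924451e-04,
        -5.34267635e-01],
       [ 1.03439260e-03,  2.86949290e-01, -9.57945215e-01,
        -1.43460583e+02],
       [ 0.00000000e+00,  0.00000000e+00,  0.00000000e+00,
         1.00000000e+00]])} -18.700000000000003
```

```bash
python3 - <<'E'
from h import *
a=cv2.imread("pics/top1.png"); cv2.imwrite("pics/top1b.png",cv2.resize(a[120:270,60:440],(800,316),interpolation=cv2.INTER_CUBIC))
for n,p,z in [("red",(299,163),12),("yel",(275,167),12),("gre",(323,157),12),("blu",(249,173),12),("or1",(392,214),12),("or2",(321,226),12),
 ("wr",(102,178),15),("wy",(177,189),15),("wg",(125,182),15),("wb",(149,188),15)]: print(n,np.round(at_z("top",p,z),0))
E
```

```text
red [ 520. -296.   12.]
yel [ 510. -226.   12.]
gre [ 536. -366.   12.]
blu [ 494. -151.   12.]
or1 [ 366. -553.   12.]
or2 [ 337. -350.   12.]
wr [488. 265.  15.]
wy [452.  53.  15.]
wg [475. 200.  15.]
wb [456. 132.  15.]
```

View pics/top1b.png

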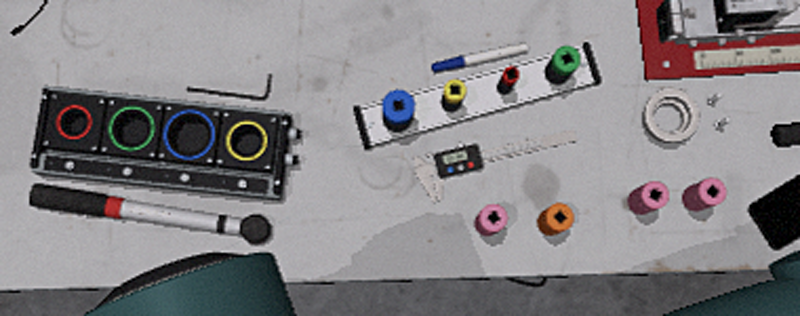

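View pics/scene1.png

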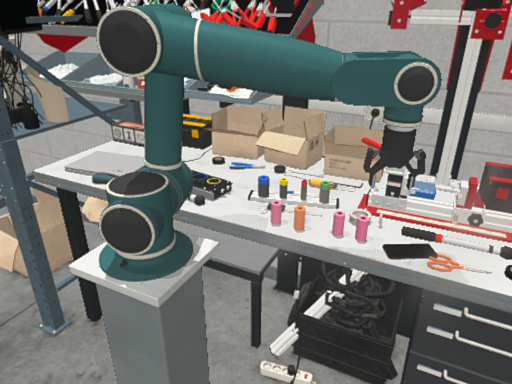

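```bash
cat >> h.py <<'E'
D=dict(red=22,yellow=29,green=36,blue=43)
HUE=dict(red=[(0,8),(172,180)],yellow=[(22,34)],green=[(45,85)],blue=[(100,125)])
def blobs(im,c,amin=12,smin=110,vmin=50):
    h=cv2.cvtColor(im,cv2.COLOR_RGB2HSV); m=np.zeros(h.shape[:2],np.uint8)
    for a,b in HUE[c]: m|=cv2.inRange(h,(a,smin,vmin),(b,255,255))
    cs,_=cv2.findContours(m,cv2.RETR_EXTERNAL,cv2.CHAIN_APPROX_NONE)
    return [cv2.convexHull(x) for x in cs if cv2.contourArea(x)>amin]
def cen(h):
    m=cv2.moments(h.astype(np.float32)); return np.array([m["m10"],m["m01"]])/m["m00"]
def cyl(name,P,r,z0,z1,T=None):
    t=np.linspace(0,2*np.pi,40)
    return cv2.convexHull(np.array([proj(name,[P[0]+r*np.cos(a),P[1]+r*np.sin(a),z],T) for z in (z0,z1) for a in t],np.float32))
def locate(name,h,r,z0,z1,T=None):
    c=cen(h); zm=(z0+z1)/2; P=at_z(name,c,zm,T)
    for _ in range(5): P=P+at_z(name,c,zm,T)-at_z(name,cen(cyl(name,P,r,z0,z1,T)),zm,T)
    return P, cv2.contourArea(cyl(name,P,r,z0,z1,T))
def near(hs,px,d): 
    hs=[h for h in hs if np.hypot(*(cen(h)-px))<d]; return max(hs,key=cv2.contourArea) if hs else None
def rowfit(pts,idx):
    # fit collinear, 76 mm spacing
    P=np.array(pts)[:,:2]; i=np.array(idx); i0=i-i.mean(); u=(i0[:,None]*(P-P.mean(0))).sum(0); u/=np.linalg.norm(u)
    F=P.mean(0)+76*i0[:,None]*u; return F,u,np.abs(F-P).max(0)
E
python3 - <<'E'
from h import *
im=imaging.capture("top")
S=dict(blue=((494,-151),0),yellow=((510,-226),1),red=((520,-296),2),green=((536,-366),3))
W=dict(red=((488,265),0),green=((475,200),1),blue=((456,132),2),yellow=((452,53),3))
for nm,Q,z0,z1 in (("sock",S,67,87),("well",W,45,45)):
    pts=[];ids=[]
    for k,(p,i) in Q.items():
        g=proj("top",[*p,80 if z0>50 else 45]); h=near(blobs(im,k),g,14)
        if h is None: print("miss",k,g); continue
        r=D[k]/2 if z0>50 else D[k]/2+8
        P,A=locate("top",h,r,z0,z1); pts.append(P); ids.append(i); print(nm,k,np.round(P,1),cv2.contourArea(h),A)
    F,u,e=rowfit(pts,ids); print(np.round(F,1),u,e)
E
```

```text
sock blue [ 487.3 -149.5   77. ] 177.0 216.01326384034473
sock yellow [ 506.4 -222.5   77. ] 78.0 104.64284484717064
sock red [ 525.7 -295.7   77. ] 40.0 65.10867348336615
sock green [ 544.6 -369.5   77. ] 123.0 159.89393274416216
[[ 487.2 -149. ]
 [ 506.4 -222.5]
 [ 525.6 -296.1]
 [ 544.8 -369.6]] [ 0.25242353 -0.96761685] [0.1525673  0.50616446]
well red [484.4 276.5  45. ] 216.5 145.74379792518448
well green [473.9 201.   45. ] 357.0 272.9873851790326Traceback (most recent call last):
  File "<stdin>", line 11, in <module>
  File "h.py", line 32, in locate
    for _ in range(5): P=P+at_z(name,c,zm,T)-at_z(name,cen(cyl(name,P,r,z0,z1,T)),zm,T)
                                                           ~~~^^^^^^^^^^^^^^^^^^
  File "h.py", line 29, in cyl
    return cv2.convexHull(np.array([proj(name,[P[0]+r*np.cos(a),P[1]+r*np.sin(a),z],T) for z in (z0,z1) for a in t],np.float32))
                                    ~~~~^^^^^^^^^^^^^^^^^^^^^^^^^^^^^^^^^^^^^^^^^^^^^^
  File "h.py", line 14, in proj
    i=imaging.camera_info(name); K=np.array(i["intrinsics"])
ValueError: time passes only in moves, steps and waits
```

```bash
sed -i 's/imaging.camera_info(name)/info(name)/' h.py; cat >> h.py <<'E'
import functools
@functools.lru_cache(None)
def info(name): return imaging.camera_info(name)
E
python3 - <<'E'
from h import *
im=imaging.capture("top")
W=dict(red=((484,276),0),green=((474,201),1),blue=((464,126),2),yellow=((454,51),3))
pts=[];ids=[]
for k,(p,i) in W.items():
    h=near(blobs(im,k),proj("top",[*p,45]),14)
    if h is None: print("miss",k); continue
    P,A=locate("top",h,D[k]/2+8,45,45); pts.append(P); ids.append(i); print(k,np.round(P,1),cv2.contourArea(h),A)
F,u,e=rowfit(pts,ids); print(np.round(F,1),u,e)
s=sensors.read_state(); print(s["time_s"]); M=T_tool(s); print(M)
for P in ([487.2,-149,160],[465,126,200]): print(M[:3,:3].T@(np.array(P)-M[:3,3]))
E
```

```text
red [484.  276.5  45. ] 212.5 145.76805495878216
green [473.8 201.   45. ] 358.5 272.9971938599483
blue [463.8 125.9  45. ] 453.5 351.47708201233763
yellow [454.4  50.4  45. ] 281.0 204.43086418160237
[[483.8 276.5]
 [473.9 201.1]
 [464.1 125.8]
 [454.2  50.4]] [-0.13001811 -0.99151162] [0.23064922 0.16462968]
1.0
[[ 9.29824415e-01  3.68003473e-01  4.08389075e-05  2.48376114e+02]
 [ 3.68003475e-01 -9.29824413e-01 -6.13493120e-05 -6.27666399e+02]
 [ 1.53962534e-05  7.20729480e-05 -9.99999997e-01  2.31347428e+02]
 [ 0.00000000e+00  0.00000000e+00  0.00000000e+00  1.00000000e+00]]
[ 398.21407998 -357.19282605   71.32781562]
[ 478.77354933 -621.06133379   31.31003804]
```

Units first: shifts go in shares of 1000 mm and turns go in shares of pi rad. So 384.5 mm / 1000 = 0.3845, 384 mm / 1000 = 0.384, -1.449 rad / 3.1416 = -0.4612.

Call:
inch_along:
  increments: {"plan": [[0,0,-0.0573,0.048,-0.031,0,85],[0,0,-0.1146,0.096,-0.061,0,85],[0,0,-0.1719,0.144,-0.092,0,85],[0,0,-0.2292,0.192,-0.122,0,85],[0,0,-0.2865,0.24,-0.153,0,85],[0,0,-0.3438,0.288,-0.183,0,85],[0,0,-0.4011,0.336,-0.214,0,85],[0,0,-0.4584,0.384,-0.244,0,85],[0,0,-0.4612,0.3845,-0.2443,0,85],[0,0,-0.4612,0.3845,-0.2443,0,85],[0,0,-0.4612,0.3845,-0.2443,0,85]]}
  force: 60

```text
time_s: 2.38
position: [515.4, -260.0, 231.4]
tcp_rot: [0.0, 0.612, 0.791, -0.0]
ft_force: [0.5, 0.4, 0.0]
width: 84.9
grip_force: 0.0
```

```bash
cat > look.py <<'E'
from h import *
import sys
def look(Q,z0,z1,fn=None,dr=0):
    s=sensors.read_state(); T=T_tool(s); im=imaging.capture("wrist")
    if fn: save(im,fn)
    pts=[];ids=[]
    for k,(p,i) in Q.items():
        g=proj("wrist",[*p,(z0+z1)/2],T); h=near(blobs(im,k),g,25)
        if h is None: print("miss",k,g); continue
        b=cv2.boundingRect(h)
        if b[0]<2 or b[1]<2 or b[0]+b[2]>510 or b[1]+b[3]>382: print("edge",k); continue
        P,A=locate("wrist",h,D[k]/2+dr,z0,z1,T); pts.append(P); ids.append(i); print(k,np.round(P,1),np.round(cen(h)),cv2.contourArea(h),round(A))
    if len(pts)>1:
        F,u,e=rowfit(pts,ids); print(np.round(F,1),u,e)
    print(s["time_s"],np.round(s["position"],1)); return T
S=dict(blue=((487.2,-149),0),yellow=((506.4,-222.5),1),red=((525.6,-296.1),2),green=((544.8,-369.6),3))
W=dict(red=((484,276.5),0),green=((474,201),1),blue=((464,126),2),yellow=((454,50.4),3))
E
python3 -c "
from look import *
T=look(S,67,87,'w1.png'); print(T)"
```

```text
blue [ 488.6 -149.4   77. ] [256.  55.] 1985.5 2164
yellow [ 507.2 -222.4   77. ] [256. 142.] 703.5 795
red [ 526.7 -296.    77. ] [256. 216.] 365.5 477
green [ 546.3 -370.8   77. ] [257. 281.] 834.0 1053
[[ 488.4 -149.4]
 [ 507.6 -222.9]
 [ 526.8 -296.4]
 [ 546.  -370. ]] [ 0.25279667 -0.96751943] [0.35337552 0.8565196 ]
2.375 [ 515.4 -260.   231.4]
[[-2.49967450e-01  9.68254239e-01 -4.27709522e-05  5.15434949e+02]
 [ 9.68254224e-01  2.49967437e-01 -1.93348440e-04 -2.59982847e+02]
 [-1.76519102e-04 -8.97439717e-05 -9.99999980e-01  2.31362015e+02]
 [ 0.00000000e+00  0.00000000e+00  0.00000000e+00  1.00000000e+00]]
```

View pics/w1.png

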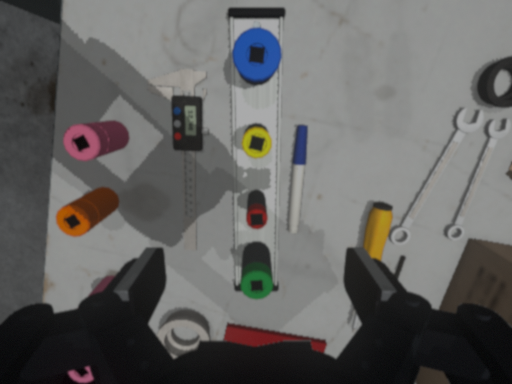

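Scaled: 176 mm / 1000 = 0.176, 160 mm / 1000 = 0.16.

Call:
inch_along:
  increments: {"plan": [[0,0,0,0.05,0,0.02,85],[0,0,0,0.1,0,0.05,85],[0,0,0,0.113,0.0003,0.09,85],[0,0,0,0.1133,0.0003,0.13,85],[0,0,0,0.1133,0.0003,0.16,85],[0,0,0,0.1133,0.0003,0.176,85],[0,0,0,0.1133,0.0003,0.176,85],[0,0,0,0.1133,0.0003,0.176,40],[0,0,0,0.1133,0.0003,0.176,40],[0,0,0,0.1133,0.0003,0.176,35],[0,0,0,0.1133,0.0003,0.176,35],[0,0,0,0.1133,0.0003,0.176,35]]}
  force: 60

```text
time_s: 3.92
position: [488.3, -149.5, 56.5]
tcp_rot: [0.001, 0.611, 0.791, 0.0]
ft_force: [0.4, -0.1, 6.7]
width: 41.9
grip_force: 60.1
```

Scaled: 272.8 mm / 1000 = 0.2728, -120 mm / 1000 = -0.12, 0.383 rad / 3.1416 = 0.1219.

Call:
inch_along:
  increments: {"plan": [[0,0,0,0,0,-0.025,35],[0,0,0,0,0,-0.07,35],[0,0,0.0095,0.015,0.003,-0.11,35],[0,0,0.0318,0.055,0.009,-0.12,35],[0,0,0.0541,0.105,0.017,-0.12,35],[0,0,0.0764,0.155,0.026,-0.12,35],[0,0,0.0987,0.205,0.034,-0.12,35],[0,0,0.1178,0.25,0.042,-0.12,35],[0,0,0.1219,0.2728,0.0453,-0.12,35],[0,0,0.1219,0.2728,0.0453,-0.12,35],[0,0,0.1219,0.2728,0.0453,-0.12,35]]}
  force: 60

```text
time_s: 5.3
position: [462.6, 125.8, 175.2]
tcp_rot: [0.0, 0.751, 0.661, -0.0]
ft_force: [-0.4, -0.1, -4.5]
width: 41.7
grip_force: 62.3
```

```bash
python3 -c "
from look import *
W.pop('blue')
T=look(W,45,45,'w2.png',8); print(T)
print([ (k,np.round(finder.tip_of('well_'+k,'wrist')[:2],1) if 0 else [x for x in finder.tip_of('well_'+k,'wrist')[:1]]) for k in W])"
```

```text
edge red
green [475.  201.3  45. ] [258.  99.] 4199.0 3046
miss yellow [255.89967428 259.8247796 ]
5.3 [462.6 125.8 175.2]
[[ 1.27269828e-01  9.91868109e-01 -2.13489176e-04  4.62645237e+02]
 [ 9.91868089e-01 -1.27269883e-01 -2.67130340e-04  1.25763664e+02]
 [-2.92128807e-04 -1.77755469e-04 -9.99999942e-01  1.75209402e+02]
 [ 0.00000000e+00  0.00000000e+00  0.00000000e+00  1.00000000e+00]]
[('red', [{'at': [257.1, 10.2], 'p': 0.8}]), ('green', [{'at': [257.7, 101.8], 'p': 0.59}]), ('yellow', [{'at': [257.8, 7.6], 'p': 0.46}])]
```

View pics/w2.png

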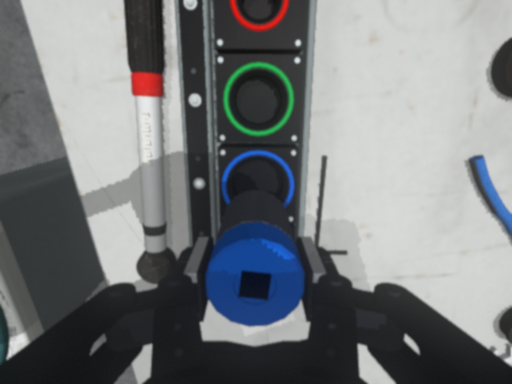

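```bash
cat > d.py <<'E'
# usage: d.py x y z [yangle]: shift from measured pose in tool axes
from h import *; import sys
a=list(map(float,sys.argv[1:])); s=sensors.read_state(); M=T_tool(s); print(np.round(s["position"],1),s["width"],np.round(M[:2,1],3), s["time_s"])
print(np.round(M[:3,:3].T@(np.array(a[:3])-M[:3,3]),1), "rz",-(a[3]-np.arctan2(M[1,1],M[0,1])) if len(a)>3 else "")
E
python3 d.py 465.1 126 64 -0.1304
```

```text
[462.8 125.4 175.3] 41.288066699331495 [ 0.992 -0.129] 5.5
[  0.8   2.2 111.3] rz 0.0014010161408955502
```

Scaled: 110 mm / 1000 = 0.11, 108 mm / 1000 = 0.108.

Call:
inch_along:
  increments: {"plan": [[0,0,0,0.0008,0.0022,0.025,35],[0,0,0,0.0008,0.0022,0.055,35],[0,0,0,0.0008,0.0022,0.075,35],[0,0,0,0.0008,0.0022,0.08,35],[0,0,0,0.0008,0.0022,0.088,35],[0,0,0,0.0008,0.0022,0.096,35],[0,0,0,0.0008,0.0022,0.103,35],[0,0,0,0.0008,0.0022,0.108,35],[0,0,0,0.0008,0.0022,0.11,35],[0,0,0,0.0008,0.0022,0.11,35]]}
  force: 60

```text
time_s: 6.75
position: [465.0, 126.6, 65.3]
tcp_rot: [0.0, 0.751, 0.66, 0.0]
ft_force: [0.1, -0.2, -4.0]
width: 41.8
grip_force: 62.1
```

Scaled: -120 mm / 1000 = -0.12, -80 mm / 1000 = -0.08.

Call:
inch_along:
  increments: {"plan": [[0,0,0,0,0,0.0005,60],[0,0,0,0,0,0.0005,85],[0,0,0,0,0,0.0005,85],[0,0,0,0,0,0,85],[0,0,0,0,0,-0.03,85],[0,0,0,0,0,-0.08,85],[0,0,0,0,0,-0.12,85],[0,0,0,0,0,-0.12,85]]}
  force: 60

```text
time_s: 7.75
position: [466.1, 126.9, 188.7]
tcp_rot: [0.001, 0.751, 0.66, 0.002]
ft_force: [0.2, -0.8, -1.0]
width: 85.3
grip_force: 0.0
```

```bash
python3 -c "
from look import *
look({'blue':((464,126),2)},75,95)"
python3 d.py 507.4 -222.6 55 0.2553
```

```text
blue [466.2 135.8  85. ] [253. 185.] 4062.5 2348
7.75 [466.1 126.9 188.7]
[465.4 126.7 186.4] 85.02516898324927 [ 0.992 -0.128] 7.8
[-341.2   85.9  131.3] rz -0.38327612020811574
```

Scaled: -341.2 mm / 1000 = -0.3412, -338 mm / 1000 = -0.338, -0.383 rad / 3.1416 = -0.1219.

Call:
inch_along:
  increments: {"plan": [[0,0,-0.0159,-0.035,0.009,0,85],[0,0,-0.0318,-0.09,0.023,0,85],[0,0,-0.0509,-0.145,0.037,0,85],[0,0,-0.07,-0.2,0.05,0,85],[0,0,-0.0891,-0.255,0.064,0,85],[0,0,-0.1082,-0.305,0.077,0.02,85],[0,0,-0.1219,-0.338,0.0855,0.05,85],[0,0,-0.1219,-0.3412,0.0859,0.075,85],[0,0,-0.1219,-0.3412,0.0859,0.075,85],[0,0,-0.1219,-0.3412,0.0859,0.075,85]]}
  force: 60

```text
time_s: 9.05
position: [506.8, -222.4, 110.8]
tcp_rot: [0.0, 0.611, 0.791, 0.0]
ft_force: [-0.4, -1.0, 1.0]
width: 85.0
grip_force: 0.0
```

```bash
python3 d.py 507.4 -222.6 55 0.2553
```

```text
[ 506.8 -222.4  110.8] 85.0348644427454 [0.968 0.253] 9.05
[-0.3  0.6 55.8] rz 2.9471352218202185e-05
```

Descend, close, lift in one call (12 rows).  Close to 20.

Scaled: 56 mm / 1000 = 0.056, 45 mm / 1000 = 0.045.

Call:
inch_along:
  increments: {"plan": [[0,0,0,-0.0003,0.0006,0.02,85],[0,0,0,-0.0003,0.0006,0.045,85],[0,0,0,-0.0003,0.0006,0.056,85],[0,0,0,-0.0003,0.0006,0.056,85],[0,0,0,-0.0003,0.0006,0.056,45],[0,0,0,-0.0003,0.0006,0.056,20],[0,0,0,-0.0003,0.0006,0.056,20],[0,0,0,-0.0003,0.0006,0.056,20],[0,0,0,-0.0003,0.0006,0.056,20],[0,0,0,-0.0003,0.0006,0.056,20]]}
  force: 60

```text
time_s: 10.3
position: [507.6, -223.0, 55.0]
tcp_rot: [0.0, 0.611, 0.791, 0.0]
ft_force: [-0.5, 0.4, 6.9]
width: 27.2
grip_force: 59.0
```

```bash
python3 d.py 455.4 50.6 175 -0.1304
```

```text
[ 507.6 -223.    55. ] 27.157741038935807 [0.968 0.252] 10.3
[ 277.9   18.6 -120.2] rz 0.3854086987783145
```

Scaled: 277.9 mm / 1000 = 0.2779, 255 mm / 1000 = 0.255, 0.385 rad / 3.1416 = 0.1225.

Call:
inch_along:
  increments: {"plan": [[0,0,0,0,0,-0.025,20],[0,0,0,0,0,-0.07,20],[0,0,0.0095,0.015,0.001,-0.11,20],[0,0,0.0318,0.055,0.004,-0.12,20],[0,0,0.0541,0.105,0.007,-0.12,20],[0,0,0.0764,0.155,0.01,-0.12,20],[0,0,0.0987,0.21,0.014,-0.12,20],[0,0,0.1178,0.255,0.017,-0.12,20],[0,0,0.1225,0.2779,0.0186,-0.12,20],[0,0,0.1225,0.2779,0.0186,-0.12,20],[0,0,0.1225,0.2779,0.0186,-0.12,20]]}
  force: 60

```text
time_s: 11.68
position: [455.2, 50.3, 174.2]
tcp_rot: [0.0, 0.751, 0.66, -0.0]
ft_force: [-0.4, -0.4, -1.5]
width: 27.6
grip_force: 59.4
```

```bash
python3 -c "
from look import *
for k in ('red','yellow','blue'): W.pop(k)
look(W,45,45,None,8)"
python3 d.py 455.4 50.6 63.7 -0.1304
```

```text
edge green
11.675 [455.2  50.3 174.2]
[455.3  50.1 174.1] 27.892551634174062 [ 0.992 -0.13 ] 11.725
[6.000e-01 1.000e-01 1.104e+02] rz 1.967991294801741e-05
```

Scaled: 110 mm / 1000 = 0.11, 108 mm / 1000 = 0.108.

Call:
inch_along:
  increments: {"plan": [[0,0,0,0.0006,0.0001,0.025,20],[0,0,0,0.0006,0.0001,0.055,20],[0,0,0,0.0006,0.0001,0.075,20],[0,0,0,0.0006,0.0001,0.08,20],[0,0,0,0.0006,0.0001,0.088,20],[0,0,0,0.0006,0.0001,0.096,20],[0,0,0,0.0006,0.0001,0.103,20],[0,0,0,0.0006,0.0001,0.108,20],[0,0,0,0.0006,0.0001,0.11,20],[0,0,0,0.0006,0.0001,0.11,20]]}
  force: 60

```text
time_s: 12.98
position: [455.4, 51.3, 64.3]
tcp_rot: [-0.0, 0.752, 0.66, -0.0]
ft_force: [-0.2, -0.2, -1.8]
width: 27.7
grip_force: 59.4
```

Scaled: -120 mm / 1000 = -0.12, -80 mm / 1000 = -0.08.

Call:
inch_along:
  increments: {"plan": [[0,0,0,0,0,0.001,35],[0,0,0,0,0,0.001,60],[0,0,0,0,0,0.001,85],[0,0,0,0,0,0.001,85],[0,0,0,0,0,-0.03,85],[0,0,0,0,0,-0.08,85],[0,0,0,0,0,-0.12,85],[0,0,0,0,0,-0.12,85]]}
  force: 60

```text
time_s: 13.98
position: [456.5, 51.3, 187.6]
tcp_rot: [0.002, 0.752, 0.66, 0.002]
ft_force: [-0.7, -0.7, -0.7]
width: 85.3
grip_force: 0.0
```

```bash
python3 -c "
from look import *
look({},75,95,'w3.png')"
python3 d.py 526.7 -296.2 110 0.2553
```

```text
13.975 [456.5  51.3 187.6]
[455.8  51.3 185.4] 84.75713851254548 [ 0.992 -0.13 ] 14.025
[-335.4  115.2   75.5] rz -0.3853215061179065
```

View pics/w3.png

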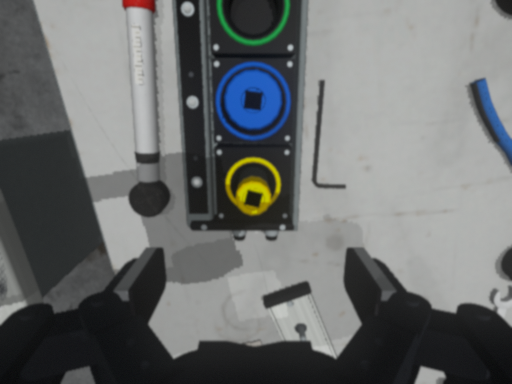

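Scaled: -335.4 mm / 1000 = -0.3354, -333 mm / 1000 = -0.333, -0.385 rad / 3.1416 = -0.1225.

Call:
inch_along:
  increments: {"plan": [[0,0,-0.0159,-0.035,0.012,0,85],[0,0,-0.0318,-0.09,0.031,0,85],[0,0,-0.0509,-0.145,0.05,0,85],[0,0,-0.07,-0.2,0.069,0,85],[0,0,-0.0891,-0.255,0.088,0,85],[0,0,-0.1082,-0.305,0.105,0.02,85],[0,0,-0.1225,-0.333,0.1144,0.05,85],[0,0,-0.1225,-0.3354,0.1152,0.075,85],[0,0,-0.1225,-0.3354,0.1152,0.075,85],[0,0,-0.1225,-0.3354,0.1152,0.075,85]]}
  force: 60

```text
time_s: 15.28
position: [526.2, -295.9, 109.8]
tcp_rot: [0.0, 0.611, 0.791, 0.0]
ft_force: [0.2, 0.2, 0.4]
width: 84.9
grip_force: 0.0
```

```bash
python3 d.py 526.7 -296.2 55 0.2553
```

```text
[ 526.2 -295.9  109.8] 84.88651877363246 [0.968 0.253] 15.275
[-0.4  0.4 54.8] rz -5.30534524834092e-06
```

Scaled: 55 mm / 1000 = 0.055, 45 mm / 1000 = 0.045.

Call:
inch_along:
  increments: {"plan": [[0,0,0,-0.0004,0.0004,0.02,85],[0,0,0,-0.0004,0.0004,0.045,85],[0,0,0,-0.0004,0.0004,0.055,85],[0,0,0,-0.0004,0.0004,0.055,85],[0,0,0,-0.0004,0.0004,0.055,45],[0,0,0,-0.0004,0.0004,0.055,15],[0,0,0,-0.0004,0.0004,0.055,15],[0,0,0,-0.0004,0.0004,0.055,15],[0,0,0,-0.0004,0.0004,0.055,15],[0,0,0,-0.0004,0.0004,0.055,15]]}
  force: 60

```text
time_s: 16.52
position: [526.8, -296.6, 54.8]
tcp_rot: [0.0, 0.611, 0.791, 0.0]
ft_force: [-0.6, 0.2, 5.5]
width: 20.2
grip_force: 58.6
```

```bash
python3 d.py 485.1 276.7 175 -0.1304
```

```text
[ 526.8 -296.6   54.8] 20.229569017980086 [0.968 0.252] 16.525
[ 565.3  104.3 -120.4] rz 0.3853941856690545
```

Scaled: 545 mm / 1000 = 0.545, 490 mm / 1000 = 0.49, 0.38 rad / 3.1416 = 0.121.

Call:
inch_along:
  increments: {"plan": [[0,0,0,0,0,-0.025,15],[0,0,0,0,0,-0.07,15],[0,0,0.0064,0.02,0.004,-0.11,15],[0,0,0.0191,0.07,0.013,-0.12,15],[0,0,0.0318,0.13,0.024,-0.12,15],[0,0,0.0446,0.19,0.035,-0.12,15],[0,0,0.0573,0.25,0.046,-0.12,15],[0,0,0.07,0.31,0.057,-0.12,15],[0,0,0.0828,0.37,0.068,-0.12,15],[0,0,0.0955,0.43,0.079,-0.12,15],[0,0,0.1082,0.49,0.09,-0.12,15],[0,0,0.121,0.545,0.1,-0.12,15]]}
  force: 60

```text
time_s: 18.02
position: [485.2, 258.2, 174.1]
tcp_rot: [0.0, 0.75, 0.661, -0.0]
ft_force: [1.2, -0.5, -1.8]
width: 20.2
grip_force: 58.8
```

```bash
python3 d.py 485.1 276.7 175 -0.1304
```

```text
[485.2 258.2 174.1] 20.154735719712537 [ 0.992 -0.126] 18.025
[18.4 -2.4 -0.9] rz 0.004532906976654788
```

Scaled: 17 mm / 1000 = 0.017, -2.4 mm / 1000 = -0.0024, 0.005 rad / 3.1416 = 0.0016.

Call:
inch_along:
  increments: {"plan": [[0,0,0.0016,0.017,-0.0024,0,15],[0,0,0.0016,0.017,-0.0024,0,15],[0,0,0.0016,0.017,-0.0024,0,15]]}
  force: 60

```text
time_s: 18.4
position: [485.8, 272.2, 174.2]
tcp_rot: [0.0, 0.752, 0.659, -0.0]
ft_force: [0.6, -0.5, -1.4]
width: 20.9
grip_force: 58.8
```

```bash
python3 d.py 485.1 276.7 63.7 -0.1304
```

```text
[485.8 272.2 174.2] 20.862838983893017 [ 0.991 -0.13 ] 18.4
[  4.4  -1.3 110.5] rz -0.00010593959441793088
```

Scaled: 72 mm / 1000 = 0.072, 65 mm / 1000 = 0.065.

Call:
inch_along:
  increments: {"plan": [[0,0,0,0.0044,-0.0013,0.025,15],[0,0,0,0.0044,-0.0013,0.05,15],[0,0,0,0.0044,-0.0013,0.065,15],[0,0,0,0.0044,-0.0013,0.072,15],[0,0,0,0.0044,-0.0013,0.072,15]]}
  force: 60

```text
time_s: 19.02
position: [485.1, 277.5, 102.5]
tcp_rot: [0.0, 0.752, 0.66, 0.0]
ft_force: [-1.1, -0.5, -0.7]
width: 20.2
grip_force: 58.8
```

```bash
python3 d.py 485.1 276.7 63.5 -0.1304
```

```text
[485.1 277.5 102.5] 20.226493177094945 [ 0.992 -0.13 ] 19.025
[-0.8  0.1 39. ] rz -1.630447519965217e-05
```

Scaled: 39 mm / 1000 = 0.039, 36 mm / 1000 = 0.036.

Call:
inch_along:
  increments: {"plan": [[0,0,0,-0.0008,0,0.008,15],[0,0,0,-0.0008,0,0.016,15],[0,0,0,-0.0008,0,0.024,15],[0,0,0,-0.0008,0,0.031,15],[0,0,0,-0.0008,0,0.036,15],[0,0,0,-0.0008,0,0.039,15],[0,0,0,-0.0008,0,0.039,15]]}
  force: 60

```text
time_s: 19.9
position: [484.9, 277.0, 63.3]
tcp_rot: [0.0, 0.752, 0.66, 0.0]
ft_force: [-0.1, -0.7, -3.0]
width: 20.4
grip_force: 58.9
```

Scaled: -120 mm / 1000 = -0.12, -80 mm / 1000 = -0.08.

Call:
inch_along:
  increments: {"plan": [[0,0,0,0,0,0.0005,35],[0,0,0,0,0,0.0005,60],[0,0,0,0,0,0.0005,85],[0,0,0,0,0,0.0005,85],[0,0,0,0,0,-0.03,85],[0,0,0,0,0,-0.08,85],[0,0,0,0,0,-0.12,85],[0,0,0,0,0,-0.12,85]]}
  force: 60

```text
time_s: 20.9
position: [485.8, 277.5, 186.9]
tcp_rot: [0.001, 0.752, 0.66, 0.003]
ft_force: [-0.3, 0.4, 0.5]
width: 85.1
grip_force: 0.0
```

```bash
python3 d.py 546 -370 110 0.2553
```

```text
[485.8 277.5 186.9] 85.06442278920329 [ 0.992 -0.13 ] 20.9
[-634.5  143.2   75.6] rz -0.3852967804645409
```

Scaled: -634 mm / 1000 = -0.634, -610 mm / 1000 = -0.61, -0.385 rad / 3.1416 = -0.1225.

Call:
inch_along:
  increments: {"plan": [[0,0,-0.0064,-0.03,0.007,0,85],[0,0,-0.0159,-0.085,0.019,0,85],[0,0,-0.0255,-0.145,0.033,0,85],[0,0,-0.0382,-0.205,0.046,0,85],[0,0,-0.0509,-0.265,0.06,0,85],[0,0,-0.0637,-0.325,0.073,0,85],[0,0,-0.0764,-0.385,0.087,0,85],[0,0,-0.0891,-0.445,0.1,0,85],[0,0,-0.1019,-0.505,0.114,0,85],[0,0,-0.1114,-0.56,0.126,0,85],[0,0,-0.121,-0.61,0.138,0.02,85],[0,0,-0.1225,-0.634,0.1432,0.05,85]]}
  force: 60

```text
time_s: 22.4
position: [544.3, -372.7, 131.8]
tcp_rot: [-0.0, 0.612, 0.791, -0.0]
ft_force: [0.4, -0.8, -0.2]
width: 84.9
grip_force: 0.0
```

Call:
inch_along:
  increments: {"plan": [[0,0,0,0,0,0.02,85],[0,0,0,0,0,0.02,85]]}

```text
time_s: 22.65
position: [543.9, -369.0, 111.0]
tcp_rot: [-0.002, 0.611, 0.791, 0.0]
ft_force: [0.5, -0.0, 0.5]
width: 85.3
grip_force: 0.0
```

```bash
python3 d.py 546 -370 55 0.2553; python3 -c "
from look import *
look({'green':S['green']},67,87)"
```

```text
[ 543.9 -369.   111. ] 85.25542082153981 [0.968 0.252] 22.65
[-1.6  1.9 56. ] rz -0.00027924094296327695
green [ 545.5 -370.1   77. ] [257. 230.] 2783.0 3152
22.65 [ 543.9 -369.   111. ]
```

Scaled: 56 mm / 1000 = 0.056, 45 mm / 1000 = 0.045.

Call:
inch_along:
  increments: {"plan": [[0,0,0,-0.0012,0.0014,0.02,85],[0,0,0,-0.0012,0.0014,0.045,85],[0,0,0,-0.0012,0.0014,0.056,85],[0,0,0,-0.0012,0.0014,0.056,85],[0,0,0,-0.0012,0.0014,0.056,50],[0,0,0,-0.0012,0.0014,0.056,28],[0,0,0,-0.0012,0.0014,0.056,28],[0,0,0,-0.0012,0.0014,0.056,28],[0,0,0,-0.0012,0.0014,0.056,28],[0,0,0,-0.0012,0.0014,0.056,28]]}
  force: 60

```text
time_s: 23.95
position: [546.5, -371.3, 58.2]
tcp_rot: [0.0, 0.612, 0.791, -0.0]
ft_force: [-2.2, 0.7, 5.0]
width: 34.5
grip_force: 59.5
```

```bash
python3 d.py 475 201.2 175 -0.1304
```

```text
[ 546.5 -371.3   58.2] 34.45214036117652 [0.968 0.252] 23.95
[ 571.9   75.3 -117.2] rz 0.38528552662977533
```

Scaled: 545 mm / 1000 = 0.545, 370 mm / 1000 = 0.37, 0.38 rad / 3.1416 = 0.121.

Call:
inch_along:
  increments: {"plan": [[0,0,0,0,0,-0.025,28],[0,0,0,0,0,-0.07,28],[0,0,0.0064,0.02,0.003,-0.107,28],[0,0,0.0191,0.07,0.009,-0.117,28],[0,0,0.0318,0.13,0.017,-0.117,28],[0,0,0.0446,0.19,0.025,-0.117,28],[0,0,0.0573,0.25,0.033,-0.117,28],[0,0,0.07,0.31,0.041,-0.117,28],[0,0,0.0828,0.37,0.049,-0.117,28],[0,0,0.0955,0.43,0.057,-0.117,28],[0,0,0.1082,0.49,0.065,-0.117,28],[0,0,0.121,0.545,0.072,-0.117,28]]}
  force: 60

```text
time_s: 25.45
position: [477.7, 176.5, 174.3]
tcp_rot: [0.0, 0.75, 0.661, 0.0]
ft_force: [0.7, -0.4, -3.3]
width: 34.5
grip_force: 60.3
```

Call:
inch_along:
  increments: {"plan": [[0,0,0.0016,0.022,0,0,28],[0,0,0.0016,0.022,0,0,28],[0,0,0.0016,0.022,0,0,28]]}

```text
time_s: 25.82
position: [481.1, 195.8, 174.1]
tcp_rot: [0.0, 0.752, 0.66, -0.0]
ft_force: [0.6, -0.2, -2.9]
width: 34.8
grip_force: 60.4
```

```bash
python3 d.py 475 200.6 102 -0.1304
```

```text
[481.1 195.8 174.1] 34.848330775511194 [ 0.992 -0.13 ] 25.825
[ 4.  -6.7 72.1] rz 0.0004042568792355372
```

Scaled: 67 mm / 1000 = 0.067, 55 mm / 1000 = 0.055.

Call:
inch_along:
  increments: {"plan": [[0,0,0,0.004,-0.0067,0.01,28],[0,0,0,0.004,-0.0067,0.035,28],[0,0,0,0.004,-0.0067,0.055,28],[0,0,0,0.004,-0.0067,0.067,28],[0,0,0,0.004,-0.0067,0.067,28],[0,0,0,0.004,-0.0067,0.067,28]]}
  force: 60

```text
time_s: 26.58
position: [475.4, 201.3, 108.0]
tcp_rot: [0.0, 0.752, 0.66, 0.0]
ft_force: [-0.2, 0.4, -2.9]
width: 34.3
grip_force: 60.4
```

```bash
python3 -c "
from look import *
look({},75,95,'w4.png')"
python3 d.py 475 200.6 66.5 -0.1304
```

```text
26.575 [475.4 201.3 108. ]
[475.5 201.3 108.2] 34.19611976366848 [ 0.992 -0.13 ] 26.625
[-0.8 -0.4 41.6] rz 0.0003425627034921719
```

View pics/w4.png

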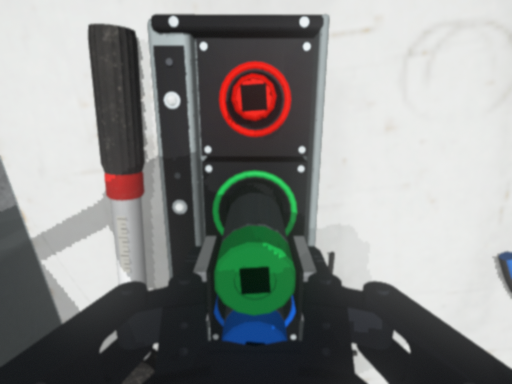

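Red (254,97) stands in its red-ringed well; green (256,275) is held over its green ring at (255,207); blue is behind. Inserting.

Scaled: 41 mm / 1000 = 0.041, 40.5 mm / 1000 = 0.0405.

Call:
inch_along:
  increments: {"plan": [[0,0,0,-0.0006,-0.0003,0.008,28],[0,0,0,-0.0006,-0.0003,0.016,28],[0,0,0,-0.0006,-0.0003,0.024,28],[0,0,0,-0.0006,-0.0003,0.031,28],[0,0,0,-0.0006,-0.0003,0.037,28],[0,0,0,-0.0006,-0.0003,0.0405,28],[0,0,0,-0.0006,-0.0003,0.041,28],[0,0,0,-0.0006,-0.0003,0.041,28]]}
  force: 60

```text
time_s: 27.62
position: [474.8, 200.6, 66.4]
tcp_rot: [0.0, 0.752, 0.66, 0.0]
ft_force: [-0.2, 0.0, -3.3]
width: 34.3
grip_force: 60.5
```

Scaled: -150 mm / 1000 = -0.15, -130 mm / 1000 = -0.13.

Call:
inch_along:
  increments: {"plan": [[0,0,0,0,0,0.0005,45],[0,0,0,0,0,0.0005,65],[0,0,0,0,0,0.0005,85],[0,0,0,0,0,0.0005,85],[0,0,0,0,0,-0.03,85],[0,0,0,0,0,-0.08,85],[0,0,0,-0.05,0,-0.13,85],[0,0,0,-0.1,0,-0.15,85],[0,0,0,-0.11,0,-0.15,85],[0,0,0,-0.11,0,-0.15,85],[0,0,0,-0.11,0,-0.15,85]]}
  force: 60

```text
time_s: 29.0
position: [460.3, 92.4, 215.3]
tcp_rot: [-0.001, 0.751, 0.66, -0.001]
ft_force: [0.5, 1.1, 0.1]
width: 85.4
grip_force: 0.0
```

```bash
python3 - <<'E'
from h import *
s=sensors.read_state(); T=T_tool(s); im=imaging.capture("wrist"); t=imaging.capture("top")
# check tops: predicted pixel of z=95 top centre (wrist-frame wells)
for k,p in dict(red=(485.1,276.7),green=(475,201.3),blue=(465.2,126),yellow=(455.4,50.6)).items():
    q=proj("wrist",[*p,95],T); print(k,np.round(q,1)); cv2.circle(im,tuple(int(round(v)) for v in q),2,(255,255,255),-1)
save(im,"w5.png"); save(cv2.resize(t[150:230,60:260],(800,320),interpolation=cv2.INTER_CUBIC),"t5.png")
E
```

```text
red [256.4 -59.8]
green [255.8  55.3]
blue [255.7 151.2]
yellow [255.6 232.6]
```

View pics/w5.png

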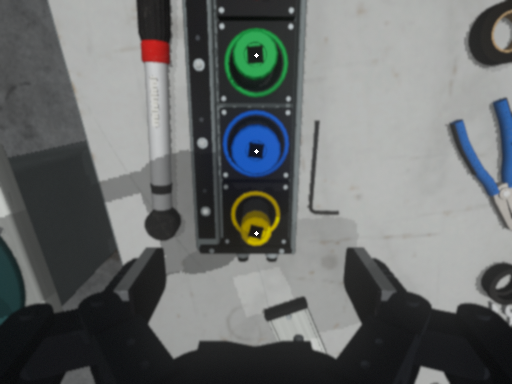

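View pics/t5.png

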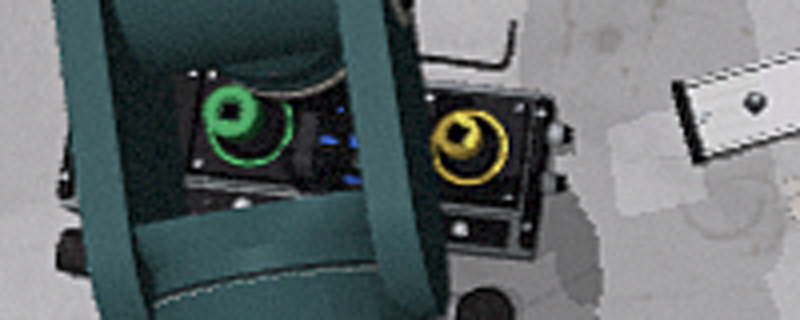

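The tops of green, blue and yellow sit at the predicted fully seated positions (255,55), (256,151) and (256,233). Red was seen seated in its well in the previous picture. The wrench is unmoved and the arm is clear.

```bash
python3 -c "
from station import hand_in
print(hand_in())"
```

```text
the job is handed in; nothing more can be done
None
```

All four sockets are in the wells of their own colour, drive end up. The last pictures show green, blue and yellow fully down; red looked seated earlier but wasn't re-checked. The job was handed in at about 29 s of the 96 s allowed, and no verdict came back.

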